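# Sort cobbler's findings into the sample trays

### The job

Clear the shoe-repair bench: put both polish tins, both rubber heels and the thread spool into the tray that carries a sample of the same kind, everything sitting on the tray's own floor (nothing stacked or propped on a wall), the tins and heels flat and the spool standing upright. Do not knock over or shove the small dye bottle that stands among them.

Things in the scene. Friction and masses are not known exactly. Their poses are not given: they have to be found in the camera images.
- tin_large_mid (a point): large closed round polish tin of bare steel, 64 mm in diameter, 24 mm high, lying flat on the bench; the point is its centre, half-way up, and its z axis is the tin's axis
- tin_small_mid (a point): small closed round polish tin of bare steel, 48 mm in diameter, 20 mm high, lying flat; the point is its centre, half-way up, and its z axis is the tin's axis
- heel_large_mid (a point): large black rubber shoe heel, D-shaped from above, lying flat: 56 mm wide along its own x between two parallel sides (the sides to grip; each is straight for 34 mm from the flat end), 62 mm long along its own y (flat end at -y, round end at +y), 24 mm high; the point is its centre, half-way up
- heel_small_mid (a point): small black rubber shoe heel, D-shaped from above, lying flat: 44 mm wide along its own x between two parallel sides (the sides to grip; each is straight for 26 mm from the flat end), 48 mm long along its own y (flat end at -y, round end at +y), 20 mm high; the point is its centre, half-way up
- spool_mid (a point): loose wooden spool of grey thread standing on its end, 36 mm in diameter over its two flanges, 44 mm high; the point is its centre, half-way up, and its z axis is the spool's axis
- tray_tins: tray for polish tins: grey open tray, fixed, with a small polish tin glued as a sample on a ledge outside its far wall, 104 mm from the centre (own +x side), 28 mm high; leave the sample. Outside 148 (own x) by 170 mm (own y), inside 140 x 162 mm, walls 4 mm thick, rim 20 mm and inner floor 4 mm above the bench; origin at the tray's centre at bench height. The three trays differ only by sample
- tray_heels: tray for heels: grey open tray, fixed, with a small rubber heel glued as a sample on a ledge outside its far wall, 104 mm from the centre (own +x side), 28 mm high; leave the sample. Outside 148 (own x) by 170 mm (own y), inside 140 x 162 mm, walls 4 mm thick, rim 20 mm and inner floor 4 mm above the bench; origin at the tray's centre at bench height. The three trays differ only by sample
- tray_spools: tray for thread spools: grey open tray, fixed, with a thread spool glued as a sample on a ledge outside its far wall, 104 mm from the centre (own +x side), 52 mm high; leave the sample. Outside 148 (own x) by 170 mm (own y), inside 140 x 162 mm, walls 4 mm thick, rim 20 mm and inner floor 4 mm above the bench; origin at the tray's centre at bench height. The three trays differ only by sample
- dye_bottle: small amber bottle of shoe dye with a black cap, 38 mm in diameter, 64 mm high, standing among the things to sort; origin at the centre of its underside; leave it standing where it is

How it is judged:
At the end, for the whole second after the job is handed in: Both tins lie in the tin tray, both heels in the heel tray and the spool stands in the spool tray: each centre inside the tray's walls, no more than 5 mm higher than when resting on the tray's floor, the tilt under 0.15 rad, and all at rest (x of tin_large_mid in the frame of tray_tins between -0.07 and 0.07 m and y of tin_large_mid in the frame of tray_tins between -0.081 and 0.081 m and z of tin_large_mid in the frame of tray_tins below 0.021 m and angle between each of tin_large_mid, tin_small_mid, heel_large_mid, heel_small_mid, spool_mid's own z axis and vertical below 0.15 rad and linear speed of each of tin_large, tin_small, heel_large, heel_small, spool below 0.02 m/s and angular speed of each of tin_large, tin_small, heel_large, heel_small, spool below 0.3 rad/s and x of tin_small_mid in the frame of tray_tins between -0.07 and 0.07 m and y of tin_small_mid in the frame of tray_tins between -0.081 and 0.081 m and z of tin_small_mid in the frame of tray_tins below 0.019 m and x of heel_large_mid in the frame of tray_heels between -0.07 and 0.07 m and y of heel_large_mid in the frame of tray_heels between -0.081 and 0.081 m and z of heel_large_mid in the frame of tray_heels below 0.021 m and x of heel_small_mid in the frame of tray_heels between -0.07 and 0.07 m and y of heel_small_mid in the frame of tray_heels between -0.081 and 0.081 m and z of heel_small_mid in the frame of tray_heels below 0.019 m and x of spool_mid in the frame of tray_spools between -0.07 and 0.07 m and y of spool_mid in the frame of tray_spools between -0.081 and 0.081 m and z of spool_mid in the frame of tray_spools below 0.031 m); the robot touches nothing.
It fails at once if the dye bottle is knocked over or pushed more than 30 mm from where it stood (angle between dye_bottle's own z axis and vertical above 0.6 rad or distance of dye_bottle from where it was at the start of the episode above 0.03 m).
It also fails if it takes over 115 s, if anything falls off the work surface, if the arm or the gripper's body presses on something with over 40 N, if the wrist force passes 120 N, or if a joint passes its speed limit or range.

### The arm

A 6-joint arm with a two-finger parallel gripper is mounted at the origin on the work surface. World frame = base frame: x ahead of the robot, y to its left, z up, the work surface at z = 0. Lengths are in m, angles in rad, forces in N, time in s.
With the tool pointing down it reaches from about 0.425 to 0.95 m from the base axis. Payload 3.5 kg.
Tool frame: the origin (TCP) lies between the finger pads; the fingertips stand 19 mm ahead of it and the grasp point (between the pads) is the TCP (ctrl.nose_length is the distance from the TCP to the fingertips, in m); z points along the fingers, y is the line along which they close (so a half turn about z gives the same grasp; the last joint's range is limited). The gripper opens to 85 mm and grips with 20 to 120 N. Pads are 22 mm wide; open, the fingers measure 114 mm over their backs; the gripper's body (76 mm by 85 mm) begins 54 mm behind the grasp point. The pads swing forward as they close: fully open they stand 13 mm farther back than shut.
Start: joints at [-1.366, 0.286, 1.577, -0, 1.279, -0.15], TCP at [0.235, -0.633, 0.25] pointing down, gripper open.
Joint ranges: [-2.77, 2.77], [-0.9, 2.22], [0.21, 2.48], [-1.53, 4.67], [0.24, 2.81], [-2.84, 2.84]. Speed limits (rad/s): [2.79, 2.79, 3.14, 3.14, 3.14, 3.14].

### API

Orientations are given as a unit quaternion [x, y, z, w].
In Python, from plant import ctrl gives the robot as it stands.
- The arm moves only by the tool apply_moves, never from a script. Its argument "series" is a list of rows, each a list of 6 numbers: the shift along the world's x, y, z scaled (see below), then the turn, a rotation vector about the world's x, y, z scaled (see below). A call has 1 to 20 rows; each row is the pose to reach, as a shift and turn from the pose commanded when the call began; what a row does not reach only later rows make up. The controller multiplies each number of a shift by 0.8 m and each number of a turn by 45 degrees. A row lasts 1/8 s, in which the tool goes at most 62.5 mm and 10.7 degrees, less where a joint would pass 70% of its speed; a pose out of reach is approached as far as the arm can. A call with a number of a shift or a turn outside -1 to 1 is refused whole. A call with a gripper value outside its range is refused whole. "jaw" is the opening, from 0 (shut) to 1 (fully open), set as the call begins (left out, the last holds). The fingers move at their own pace and stop on an object; "squeeze" is the grip in N (left out, the last holds). Time passes only in rows, so rows that repeat a pose let the fingers close. It gives the time, the measured TCP pose, the force, the opening and the grip force at its end, in the units of the state.
- ctrl.get_state(): the state, without advancing time (a new reading comes with each control period).
- ctrl.read_camera(name): name is "scene" or "top" or "wrist"; returns the picture (480x640x3 uint8, red, green, blue); there is no depth.
- ctrl.get_calibration(name): a dict with "fx", "fy", "cx", "cy" (pixels), "xyz" and "orientation" of the camera in the world; the wrist camera has in their place "hand_eye" (4x4, takes a point from camera to tool coordinates, whose origin is the TCP and whose axes are the flange's). Camera axes: x right, y up, looking along -z (the intrinsics and any distortion apply to the point x, -y, -z); pixel columns grow to the right and rows downward; lengths in m; the calibration is good to about 2 mm. A picture is of the moment at which its call begins: read the wrist's pose just before it. get_calibration takes no time and is no camera call.
- ctrl.sign_off(): hands the job in; it is judged then, once.
Trained networks look in the newest picture that a camera, given by its name, has taken for a name from the list of things; names that differ only in an ending like _2 or _b are one class to them, and where a whole thing is asked for, a point or a joint stands for the part that bears it (a point fixed in the world has none). Each returns a list of dicts, best first, with "p" (0 to 1); they miss things now and then, are a little off and sometimes report something else, mostly with a low value. They report only what shows in the picture. A call takes as long as a camera call.
- ctrl.boxes_of(thing, camera): "xy" ([column, row] as shares, 0 to 1, of the picture: columns of its width, rows of its height, amid what is visible of it).
- ctrl.silhouettes(thing, camera): "pixels" (480x640 bool, what is visible of it) and "xy" ([column, row] as shares, 0 to 1, of the picture: columns of its width, rows of its height, amid what is visible of it).
The state is a dict: "time": time; "qpos": joint angles; "dq": joint speeds; "joint_efforts": joint torques, N m; "eef_pos": TCP position; "tcp_rot": TCP orientation; "contact_force": force on the tool from outside, world axes, zero at the start; "wrist_torque": the same for the moment, N m; "opening": opening from 0.0 (shut) to 1.0 (fully open); "finger_force": force on a finger pad.
Only numpy, scipy, OpenCV 4.12 (cv2) and the standard library are available. Lean on these libraries where they do the work, as an engineer would, in place of code of your own. Each camera call takes 0.05 s, during which the arm holds its last target. There are 200 camera calls.

## Working session

There is one attempt and no reset: what is moved stays moved. The work goes in short steps, Python scripts to look and compute and a tool call to move; the robot and the scene stay as the last step left them, time stands still between calls to the robot, and variables do not carry over. Pictures are saved under pics/ and viewed, at most 14 in all, crops included, and the job is handed in when it is done.

Besides the shell and the picture viewer there is one more tool, called after "Emit:" by a JSON object that holds its "op" and its "data", one argument or row to a line. apply_moves: Moves the arm, as the interface text tells. Shifts and turns lie within -1 to 1; 1 stands for 0.8 m of shift or 45 degrees of turn. Its arguments: {"type":"object","properties":{"series":{"type":"array"},"jaw":{"type":"number"},"squeeze":{"type":"number"}},"required":["series"]}

```bash
mkdir -p pics; ls; python3 - <<'E'
from plant import ctrl
import cv2
for c in ["scene","top"]:
    cv2.imwrite(f"pics/{c}0.png",ctrl.read_camera(c)[:,:,::-1])
    print(c,ctrl.get_calibration(c))
print(ctrl.get_calibration("wrist"))
s=ctrl.get_state();print(s)
for t in ["tin_large_mid","tin_small_mid","heel_large_mid","heel_small_mid","spool_mid","tray_tins","tray_heels","tray_spools","dye_bottle"]:
    for d in ctrl.silhouettes(t,"top")[:3]: print(t,round(d["p"],2),d["xy"][0]*640,d["xy"][1]*480,d["pixels"].sum())
E
```

```text
pics
scene {'fx': 472.96505961200864, 'fy': 472.96505961200864, 'cx': 316.19953278613593, 'cy': 242.76730230226457, 'xyz': array([ 1.02133634, -0.38430966,  0.68602831]), 'orientation': array([0.34289122, 0.16465602, 0.41750991, 0.82522693])}
top {'fx': 458.8254899047301, 'fy': 458.8254899047301, 'cx': 321.35053725685316, 'cy': 245.99142557584284, 'xyz': array([ 0.44822066, -0.00686075,  0.99141362]), 'orientation': array([-0.04983312,  0.03087307,  0.71147583, -0.70026113])}
{'fx': 391.62977064697077, 'fy': 391.62977064697077, 'cx': 322.3428099366902, 'cy': 233.48856209075535, 'hand_eye': array([[-7.35222707e-04,  9.61075674e-01,  2.76284290e-01,
         7.06339177e-02],
       [ 9.99999707e-01,  6.47176653e-04,  4.09855925e-04,
         5.68684160e-04],
       [ 2.15097817e-04,  2.76284510e-01, -9.61075868e-01,
        -1.23588883e-01],
       [ 0.00000000e+00,  0.00000000e+00,  0.00000000e+00,
         1.00000000e+00]])}
{'time': 0.1, 'qpos': array([-1.36601282e+00,  2.87144867e-01,  1.57803672e+00, -3.56602725e-05,
        1.27858538e+00, -1.50023500e-01]), 'dq': array([-0.00071
[... 495 characters left out ...]
force': 0.0, 'opening': 1.0033371372337814}
tin_large_mid 0.69 499.52 306.096 833
tin_large_mid 0.46 327.104 288.288 269
tin_large_mid 0.2 216.0 300.192 373
tin_small_mid 0.93 214.976 300.71999999999997 416
heel_large_mid 0.78 276.48 289.92 725
heel_large_mid 0.53 388.22400000000005 299.904 307
heel_small_mid 0.65 167.87199999999999 291.312 507
heel_small_mid 0.63 503.296 303.696 828
spool_mid 0.69 387.2 300.384 271
tray_tins 0.93 236.416 204.72 6135
tray_tins 0.19 504.512 307.10400000000004 804
tray_heels 0.88 425.472 200.59199999999998 6287
tray_spools 0.6 325.18399999999997 199.67999999999998 6200
dye_bottle 0.69 326.91200000000003 284.40000000000003 281
dye_bottle 0.51 215.104 301.92 420
```

View pics/top0.png

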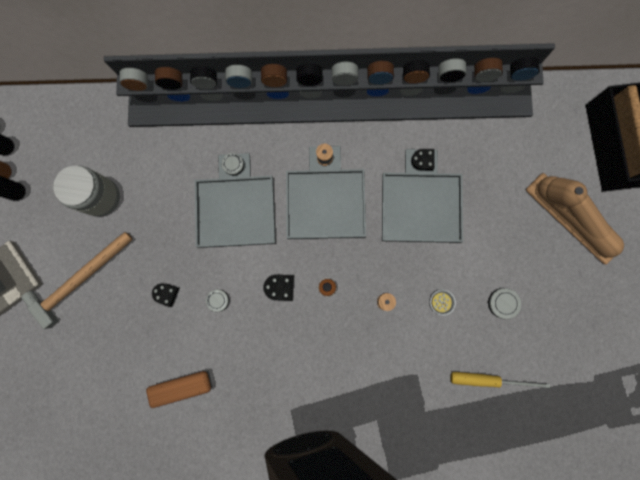

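View pics/scene0.png

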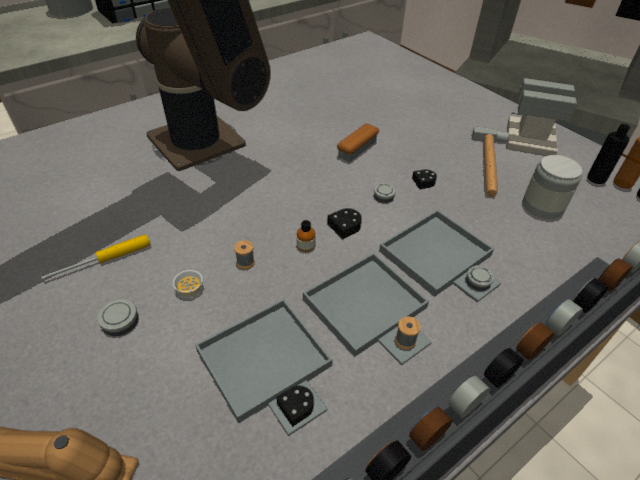

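```bash
cat > h.py <<'E'
from plant import ctrl
import numpy as np, cv2
from scipy.spatial.transform import Rotation as R
def pose(cam):
    k=ctrl.get_calibration(cam)
    if cam=="wrist":
        s=ctrl.get_state(); T=np.eye(4); T[:3,:3]=R.from_quat(s["tcp_rot"]).as_matrix(); T[:3,3]=s["eef_pos"]
        T=T@k["hand_eye"]; return k,T[:3,:3],T[:3,3]
    return k,R.from_quat(k["orientation"]).as_matrix(),np.array(k["xyz"])
def ray(p,uv,z):
    k,M,o=p; uv=np.atleast_2d(uv)
    d=np.c_[(uv[:,0]-k["cx"])/k["fx"],-(uv[:,1]-k["cy"])/k["fy"],-np.ones(len(uv))]@M.T
    return o+d*((z-o[2])/d[:,2])[:,None]
def rect(p,mask,z):
    v,u=np.nonzero(mask); w=ray(p,np.c_[u,v],z)[:,:2]
    r=cv2.minAreaRect((w*1000).astype(np.float32)); return np.round(w.mean(0),4),r
E
python3 - <<'E'
from h import *
print(ctrl.nose_length)
p=pose("top"); ctrl.read_camera("top")
for t,z in [("tin_large_mid",.024),("tin_small_mid",.02),("heel_large_mid",.024),("heel_small_mid",.02),("spool_mid",.044),("dye_bottle",.064),("tray_tins",.01),("tray_heels",.01),("tray_spools",.01)]:
    for d in ctrl.silhouettes(t,"top")[:2]:
        print(t,round(d["p"],2),rect(p,d["pixels"],z))
E
```

```text
0.019
tin_large_mid 0.62 (array([0.4648, 0.3514]), ((465.8188781738281, 353.4731140136719), (55.24040603637695, 46.047080993652344), 67.86378479003906))
tin_large_mid 0.24 (array([ 0.6525, -0.1975]), ((667.1544189453125, -198.55160522460938), (170.88040161132812, 204.128662109375), 88.14132690429688))
tin_small_mid 0.6 (array([0.4495, 0.241 ]), ((449.7923583984375, 241.03134155273438), (47.19859313964844, 44.166259765625), 89.21920776367188))
heel_large_mid 0.68 (array([0.4745, 0.1084]), ((473.1017150878906, 111.01513671875), (63.46762466430664, 56.65393829345703), 89.09603118896484))
heel_small_mid 0.97 (array([0.4646, 0.3532]), ((464.88055419921875, 354.94207763671875), (54.61898422241211, 44.38100051879883), 71.1233139038086))
spool_mid 0.69 (array([ 0.4421, -0.1133]), ((441.72662353515625, -112.74531555175781), (36.72916793823242, 32.45780944824219), 89.16127014160156))
dye_bottle 0.51 (array([0.4723, 0.0077]), ((472.5386657714844, 7.092831611633301), (36.26606369018555, 34.126712799072266), 89.16812896728516))
dye_bottle 0.2 (array([0.4634, 0.336 ]), ((465.75537109375, 337.05609130859375), (53.08754348754883, 46.40655517578125), 63.47415542602539))
tray_tins 0.75 (array([0.6537, 0.2069]), ((668.2258911132812, 207.31411743164062), (208.32334899902344, 176.31704711914062), 1.7231165170669556))
tray_heels 0.76 (array([ 0.6556, -0.2004]), ((670.261474609375, -201.07568359375), (173.38427734375, 207.48118591308594), 87.8218765258789))
tray_spools 0.92 (array([0.6673, 0.0088]), ((684.4603881835938, 8.828170776367188), (211.11778259277344, 171.65744018554688), 0.0049319700337946415))
tray_spools 0.17 (array([0.4748, 0.1101]), ((473.46429443359375, 112.65885162353516), (64.6161880493164, 57.509559631347656), 89.18863677978516))
```

Emit:
{"op": "apply_moves", "data": {
  "series": [
    [0.2625,0.335,-0.0625,0,0,0.5],
    [0.2625,0.335,-0.0625,0,0,1],
    [0.2625,0.335,-0.0625,0,0,1],
    [0.2625,0.335,-0.0625,0,0,1],
    [0.2625,0.335,-0.0625,0,0,1],
    [0.2625,0.335,-0.0625,0,0,1],
    [0.2625,0.335,-0.0625,0,0,1],
    [0.2625,0.335,-0.0625,0,0,1]
  ],
  "jaw": 1
}}

```text
time: 2.05
eef_pos: [0.4443, -0.3656, 0.2007]
tcp_rot: [0.842, 0.54, -0.0, 0.0]
contact_force: [-0.6, -0.4, -0.8]
opening: 0.998
finger_force: 0.0
```

Emit:
{"op": "apply_moves", "data": {
  "series": [
    [0,0,0,0,0,0.2],
    [0,0,0,0,0,0.4],
    [0,0,0,0,0,0.549],
    [0,0,0,0,0,0.549],
    [0,0,0,0,0,0.549]
  ]
}}

```text
time: 2.68
eef_pos: [0.4441, -0.3658, 0.2005]
tcp_rot: [0.708, 0.706, -0.0, 0.0]
contact_force: [-0.1, -0.2, -0.0]
opening: 1.002
finger_force: 0.0
```

```bash
python3 - <<'E'
from h import *
s=ctrl.get_state();print(s["time"],s["eef_pos"],R.from_quat(s["tcp_rot"]).as_matrix().round(3))
pt=pose("top")
print("trays",ray(pt,[(236,212),(326,205),(421,208)],.014).round(3), "tin",ray(pt,[(505,303)],.024))
p=pose("wrist"); im=ctrl.read_camera("wrist");cv2.imwrite("pics/w1.png",im[:,:,::-1])
for d in ctrl.silhouettes("tin_large_mid","wrist"): print(d["p"],d["xy"],rect(p,d["pixels"],.024))
E
```

```text
2.675 [ 0.444057   -0.36581012  0.20051133] [[ 0.003  1.     0.   ]
 [ 1.    -0.003 -0.   ]
 [-0.     0.    -1.   ]]
trays [[ 0.638  0.203  0.014]
 [ 0.65   0.007  0.014]
 [ 0.639 -0.197  0.014]] tin [[ 0.43397071 -0.36030437  0.024     ]]
0.6 [0.4917, 0.4367] (array([ 0.4373, -0.3602]), ((437.67059326171875, -361.1068115234375), (62.40047073364258, 61.43529510498047), 56.27191925048828))
```

View pics/w1.png

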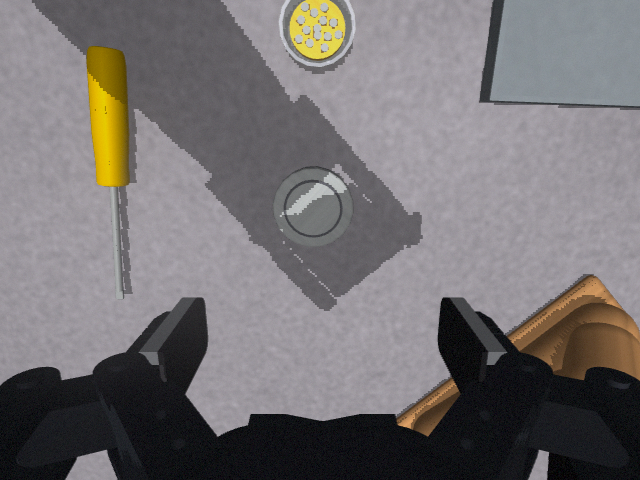

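Emit:
{"op": "apply_moves", "data": {
  "series": [
    [-0.008,0.006,-0.07,0,0,0],
    [-0.008,0.006,-0.14,0,0,0],
    [-0.008,0.006,-0.19,0,0,0],
    [-0.008,0.006,-0.223,0,0,0],
    [-0.008,0.006,-0.223,0,0,0],
    [-0.008,0.006,-0.223,0,0,0]
  ],
  "jaw": 1
}}

```text
time: 3.52
eef_pos: [0.4388, -0.361, 0.0232]
tcp_rot: [0.707, 0.707, -0.0, 0.001]
contact_force: [-0.1, 0.2, 0.4]
opening: 0.994
finger_force: 0.0
```

Emit:
{"op": "apply_moves", "data": {
  "series": [
    [0,0,0,0,0,0],
    [0,0,0,0,0,0],
    [0,0,0,0,0,0],
    [0,0,0,0,0,0],
    [0,0,0,0,0,0],
    [0,0,0,0,0,0]
  ],
  "jaw": 0,
  "squeeze": 50
}}

```text
time: 4.28
eef_pos: [0.4393, -0.3615, 0.0243]
tcp_rot: [0.707, 0.707, -0.0, 0.002]
contact_force: [-1.2, -0.2, 6.7]
opening: 0.726
finger_force: 54.8
```

Emit:
{"op": "apply_moves", "data": {
  "series": [
    [0,0,0.06,0,0,0],
    [0,0,0.12,0,0,0],
    [0.03,0.07,0.16,0,0,0],
    [0.06,0.14,0.18,0,0,0],
    [0.08,0.21,0.18,0,0,0],
    [0.11,0.28,0.18,0,0,0],
    [0.14,0.35,0.18,0,0,0],
    [0.17,0.42,0.18,0,0,0],
    [0.2,0.49,0.18,0,0,0],
    [0.22,0.56,0.18,0,0,0],
    [0.24,0.62,0.18,0,0,0],
    [0.25,0.655,0.18,0,0,0],
    [0.25,0.655,0.18,0,0,0],
    [0.25,0.655,0.18,0,0,0]
  ]
}}

```text
time: 6.02
eef_pos: [0.6377, 0.1633, 0.1658]
tcp_rot: [0.707, 0.707, -0.0, -0.0]
contact_force: [0.7, -0.0, 0.0]
opening: 0.727
finger_force: 54.9
```

```bash
python3 - <<'E'
from h import *
s=ctrl.get_state();print(s["time"],s["eef_pos"],s["opening"])
p=pose("wrist"); im=ctrl.read_camera("wrist");cv2.imwrite("pics/w2.png",im[:,:,::-1])
for d in ctrl.silhouettes("tray_tins","wrist")[:2]: print(d["p"],d["xy"],rect(p,d["pixels"],.01))
E
```

```text
6.025 [0.63773951 0.16330529 0.16576827] 0.7271978479299749
0.97 [0.5513, 0.291] (array([0.659 , 0.2199]), ((673.60791015625, 206.04437255859375), (213.04977416992188, 176.31471252441406), 1.9269907474517822))
```

View pics/w2.png

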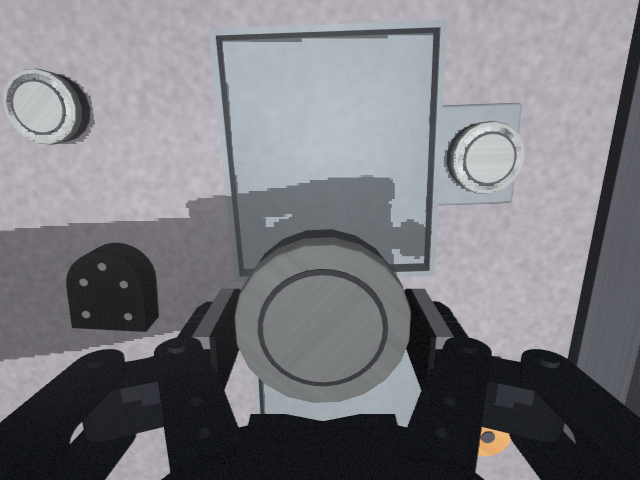

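```bash
python3 - <<'E'
from h import *
p=pose("wrist")
print(ray(p,[(218,36),(440,29),(430,268),(240,273),(322,326)],.02).round(3))
print(p[2])
E
```

```text
[[0.573 0.284 0.02 ]
 [0.712 0.287 0.02 ]
 [0.717 0.128 0.02 ]
 [0.578 0.125 0.02 ]
 [0.638 0.081 0.02 ]]
[0.63836919 0.2326394  0.28942286]
```

Emit:
{"op": "apply_moves", "data": {
  "series": [
    [0.009,0.006,-0.06,0,0,0],
    [0.009,0.006,-0.11,0,0,0],
    [0.009,0.006,-0.15,0,0,0],
    [0.009,0.006,-0.165,0,0,0],
    [0.009,0.006,-0.171,0,0,0],
    [0.009,0.006,-0.171,0,0,0],
    [0.009,0.006,-0.171,0,0,0]
  ]
}}

```text
time: 7.0
eef_pos: [0.6465, 0.1687, 0.0309]
tcp_rot: [0.707, 0.707, 0.001, 0.001]
contact_force: [-1.0, 0.2, -0.1]
opening: 0.725
finger_force: 54.9
```

Emit:
{"op": "apply_moves", "data": {
  "series": [
    [0,0,0,0,0,0],
    [0,0,0,0,0,0],
    [0,0,0,0,0,0],
    [0,0,0,0,0,0]
  ],
  "jaw": 0.95
}}

```text
time: 7.5
eef_pos: [0.6453, 0.1687, 0.0292]
tcp_rot: [0.707, 0.707, 0.0, 0.0]
contact_force: [0.2, -0.4, 0.2]
opening: 0.952
finger_force: 0.0
```

Emit:
{"op": "apply_moves", "data": {
  "series": [
    [0,0,0.07,0,0,0],
    [0,0,0.14,0,0,0],
    [-0.07,0.02,0.2,0,0,0],
    [-0.14,0.05,0.2,0,0,0],
    [-0.2,0.07,0.2,0,0,0],
    [-0.244,0.09,0.2,0,0,0],
    [-0.244,0.09,0.2,0,0,0],
    [-0.244,0.09,0.2,0,0,0]
  ],
  "jaw": 1
}}

```text
time: 8.5
eef_pos: [0.4507, 0.2407, 0.1895]
tcp_rot: [0.707, 0.707, 0.0, 0.0]
contact_force: [-0.3, -0.7, -0.6]
opening: 1.0
finger_force: 0.0
```

```bash
cat > look.py <<'E'
from h import *
import sys
s=ctrl.get_state();print(s["time"],s["eef_pos"],s["tcp_rot"])
p=pose("wrist"); im=ctrl.read_camera("wrist");cv2.imwrite("pics/%s.png"%sys.argv[1],im[:,:,::-1])
for a in sys.argv[2:]:
    t,z=a.split(",")
    for d in ctrl.silhouettes(t,"wrist")[:3]: print(t,round(d["p"],2),np.array(d["xy"])*[640,480],rect(p,d["pixels"],float(z)))
E
python3 look.py w3 tin_small_mid,.02 heel_small_mid,.02
```

```text
8.5 [0.45074627 0.24065408 0.18953705] [7.06821738e-01 7.07391420e-01 4.82408988e-04 4.20628339e-04]
tin_small_mid 0.92 [319.68 211.68] (array([0.4524, 0.2432]), ((452.85833740234375, 243.19964599609375), (47.90766143798828, 46.12101745605469), 89.96330261230469))
heel_small_mid 0.88 [350.08   52.512] (array([0.4679, 0.3553]), ((468.490478515625, 356.5145263671875), (49.8046760559082, 44.23019027709961), 68.49156951904297))
```

View pics/w3.png

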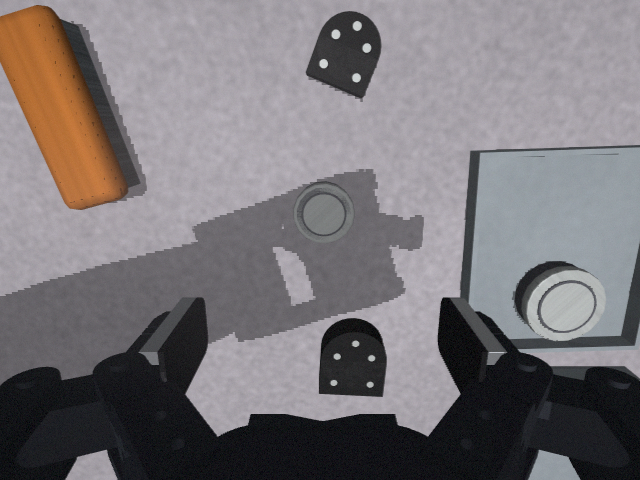

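Emit:
{"op": "apply_moves", "data": {
  "series": [
    [0.003,0.003,-0.07,0,0,0],
    [0.003,0.003,-0.13,0,0,0],
    [0.003,0.003,-0.18,0,0,0],
    [0.003,0.003,-0.2,0,0,0],
    [0.003,0.003,-0.208,0,0,0],
    [0.003,0.003,-0.208,0,0,0],
    [0.003,0.003,-0.208,0,0,0]
  ]
}}

```text
time: 9.52
eef_pos: [0.4539, 0.2435, 0.0244]
tcp_rot: [0.707, 0.707, 0.001, 0.001]
contact_force: [0.9, -0.3, -0.1]
opening: 0.999
finger_force: 0.0
```

Emit:
{"op": "apply_moves", "data": {
  "series": [
    [0,0,0,0,0,0],
    [0,0,0,0,0,0],
    [0,0,0,0,0,0],
    [0,0,0,0,0,0],
    [0,0,0,0,0,0],
    [0,0,0,0,0,0],
    [0,0,0,0,0,0]
  ],
  "jaw": 0
}}

```text
time: 10.4
eef_pos: [0.4532, 0.2433, 0.0238]
tcp_rot: [0.707, 0.707, 0.001, 0.0]
contact_force: [-1.6, -0.7, 6.1]
opening: 0.537
finger_force: 51.0
```

Emit:
{"op": "apply_moves", "data": {
  "series": [
    [0,0,0.07,0,0,0],
    [0,0,0.12,0,0,0],
    [0.07,0.004,0.12,0,0,0],
    [0.14,0.008,0.12,0,0,0],
    [0.2,0.0125,0.12,0,0,0],
    [0.2375,0.0125,0.12,0,0,0],
    [0.2375,0.0125,0.1,0,0,0],
    [0.2375,0.0125,0.06,0,0,0],
    [0.2375,0.0125,0.03,0,0,0],
    [0.2375,0.0125,0.015,0,0,0],
    [0.2375,0.0125,0.008,0,0,0],
    [0.2375,0.0125,0.008,0,0,0],
    [0.2375,0.0125,0.008,0,0,0]
  ]
}}

```text
time: 12.02
eef_pos: [0.6434, 0.2533, 0.0305]
tcp_rot: [0.707, 0.707, 0.001, 0.001]
contact_force: [-0.1, 0.3, 0.3]
opening: 0.534
finger_force: 51.5
```

Emit:
{"op": "apply_moves", "data": {
  "series": [
    [0,0,0,0,0,0],
    [0,0,0,0,0,0],
    [0,0,0,0,0,0],
    [0,0,0,0,0,0]
  ],
  "jaw": 0.85
}}

```text
time: 12.52
eef_pos: [0.6426, 0.253, 0.0292]
tcp_rot: [0.707, 0.707, 0.0, 0.0]
contact_force: [0.8, -0.0, 0.5]
opening: 0.848
finger_force: 0.0
```

Emit:
{"op": "apply_moves", "data": {
  "series": [
    [0,0,0.07,0,0,0],
    [0,0,0.12,0,0,0],
    [-0.06,0.03,0.12,0,0,-0.2],
    [-0.12,0.07,0.12,0,0,-0.4],
    [-0.18,0.1,0.12,0,0,-0.489],
    [-0.222,0.12,0.12,0,0,-0.489],
    [-0.222,0.12,0.12,0,0,-0.489],
    [-0.222,0.12,0.07,0,0,-0.489],
    [-0.222,0.12,0.03,0,0,-0.489],
    [-0.222,0.12,0.005,0,0,-0.489],
    [-0.222,0.12,-0.008,0,0,-0.489],
    [-0.222,0.12,-0.008,0,0,-0.489],
    [-0.222,0.12,-0.008,0,0,-0.489]
  ],
  "jaw": 1
}}

```text
time: 14.15
eef_pos: [0.466, 0.3495, 0.024]
tcp_rot: [0.829, 0.559, 0.001, 0.0]
contact_force: [0.2, -0.2, -0.3]
opening: 1.001
finger_force: 0.0
```

Emit:
{"op": "apply_moves", "data": {
  "series": [
    [0,0,0,0,0,0],
    [0,0,0,0,0,0],
    [0,0,0,0,0,0],
    [0,0,0,0,0,0],
    [0,0,0,0,0,0],
    [0,0,0,0,0,0],
    [0,0,0,0,0,0]
  ],
  "jaw": 0
}}

```text
time: 15.02
eef_pos: [0.4655, 0.3494, 0.0236]
tcp_rot: [0.829, 0.559, 0.001, 0.0]
contact_force: [0.3, -1.7, 5.5]
opening: 0.501
finger_force: 53.4
```

Emit:
{"op": "apply_moves", "data": {
  "series": [
    [0,0,0.07,0,0,0],
    [0.01,0,0.14,0,0,0],
    [0.04,-0.07,0.175,0,0,0.1],
    [0.07,-0.14,0.175,0,0,0.2],
    [0.1,-0.21,0.175,0,0,0.3],
    [0.13,-0.28,0.175,0,0,0.4],
    [0.16,-0.35,0.175,0,0,0.489],
    [0.18,-0.42,0.175,0,0,0.489],
    [0.2,-0.49,0.175,0,0,0.489],
    [0.222,-0.56,0.175,0,0,0.489],
    [0.222,-0.63,0.175,0,0,0.489],
    [0.222,-0.69,0.175,0,0,0.489],
    [0.222,-0.745,0.175,0,0,0.489],
    [0.222,-0.745,0.175,0,0,0.489],
    [0.222,-0.745,0.175,0,0,0.489],
    [0.222,-0.745,0.175,0,0,0.489]
  ]
}}

```text
time: 17.02
eef_pos: [0.6424, -0.2453, 0.1621]
tcp_rot: [0.706, 0.708, -0.0, -0.001]
contact_force: [-0.7, -0.1, -1.1]
opening: 0.505
finger_force: 52.8
```

```bash
python3 look.py w4 tray_heels,.01 spool_mid,.044
```

```text
17.025 [ 0.64237516 -0.24534178  0.16213891] [ 7.06331614e-01  7.07880772e-01 -7.95919008e-05 -6.77139900e-04]
tray_heels 0.61 [344.704 135.6  ] (array([ 0.6593, -0.1875]), ((674.17333984375, -201.62222290039062), (176.40408325195312, 211.6667938232422), 87.7352294921875))
spool_mid 0.66 [24.896 25.776] (array([ 0.4754, -0.125 ]), ((476.35589599609375, -125.0380859375), (28.70380210876465, 26.265850067138672), 77.28423309326172))
```

View pics/w4.png

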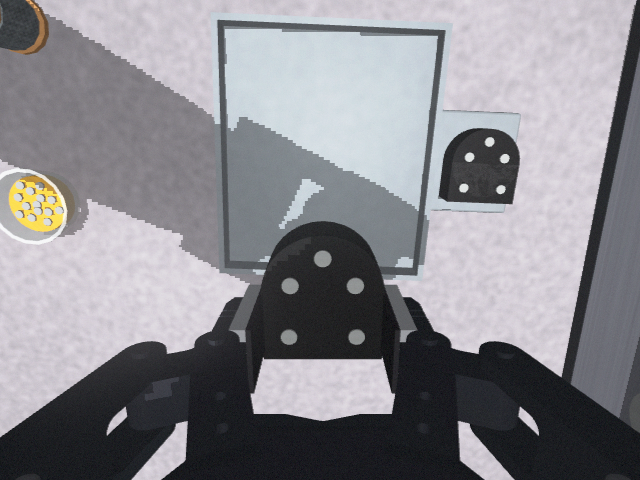

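```bash
python3 - <<'E'
from h import *
p=pose("wrist"); w=ray(p,[(220,22),(444,30),(417,273),(227,267)],.02).round(3); print(w,w.mean(0))
E
```

```text
[[ 0.58  -0.118  0.02 ]
 [ 0.718 -0.122  0.02 ]
 [ 0.712 -0.282  0.02 ]
 [ 0.574 -0.278  0.02 ]] [ 0.646 -0.2    0.02 ]
```

Emit:
{"op": "apply_moves", "data": {
  "series": [
    [0.004,-0.005,-0.06,0,0,0],
    [0.004,-0.005,-0.11,0,0,0],
    [0.004,-0.005,-0.145,0,0,0],
    [0.004,-0.005,-0.16,0,0,0],
    [0.004,-0.005,-0.167,0,0,0],
    [0.004,-0.005,-0.167,0,0,0],
    [0.004,-0.005,-0.167,0,0,0]
  ]
}}

```text
time: 18.05
eef_pos: [0.6467, -0.2514, 0.0308]
tcp_rot: [0.707, 0.707, 0.0, 0.001]
contact_force: [0.8, 0.5, -0.0]
opening: 0.502
finger_force: 52.8
```

Emit:
{"op": "apply_moves", "data": {
  "series": [
    [0,0,0,0,0,0],
    [0,0,0,0,0,0],
    [0,0,0,0,0,0],
    [0,0,0,0,0,0]
  ],
  "jaw": 0.85
}}

```text
time: 18.55
eef_pos: [0.6457, -0.251, 0.0292]
tcp_rot: [0.707, 0.707, -0.0, -0.0]
contact_force: [0.2, 1.6, -0.0]
opening: 0.848
finger_force: 0.0
```

Emit:
{"op": "apply_moves", "data": {
  "series": [
    [0,0,0.07,0,0,0],
    [0,0,0.14,0,0,0],
    [-0.06,0.04,0.19,0,0,0],
    [-0.12,0.08,0.21,0,0,0],
    [-0.18,0.12,0.21,0,0,0],
    [-0.23,0.16,0.21,0,0,0],
    [-0.255,0.1725,0.21,0,0,0],
    [-0.255,0.1725,0.21,0,0,0],
    [-0.255,0.1725,0.21,0,0,0]
  ],
  "jaw": 1
}}

```text
time: 19.68
eef_pos: [0.4425, -0.1135, 0.1977]
tcp_rot: [0.707, 0.707, 0.0, 0.001]
contact_force: [-0.7, 0.4, 0.1]
opening: 1.001
finger_force: 0.0
```

```bash
python3 look.py w5 spool_mid,.044 dye_bottle,.064 heel_large_mid,.024; python3 -c "
from h import *
ctrl.read_camera('top');p=pose('top')
for t,z in [('spool_mid',.044),('heel_large_mid',.024)]:
  for d in ctrl.silhouettes(t,'top')[:2]: print(d['p'],rect(p,d['pixels'],z))"
```

```text
19.675 [ 0.44251141 -0.1134867   0.19765293] [7.07009395e-01 7.07203738e-01 2.36910516e-04 7.29979610e-04]
spool_mid 0.67 [322.88 220.8 ] (array([ 0.4439, -0.1113]), ((444.18328857421875, -111.43647003173828), (41.93561553955078, 34.42012405395508), 89.92999267578125))
dye_bottle 0.74 [369.728  45.6  ] (array([0.472 , 0.0007]), ((471.94659423828125, 0.48223876953125), (37.20145034790039, 34.17264175415039), 42.493690490722656))
heel_large_mid 0.57 [558.08  349.488] (array([ 0.6439, -0.2332]), ((646.912109375, -234.7970428466797), (37.72010040283203, 69.35468292236328), 55.47342300415039))
0.57 (array([0.475 , 0.1081]), ((475.1759948730469, 109.96653747558594), (61.43257522583008, 56.689796447753906), 89.18519592285156))
0.26 (array([0.64  , 0.2505]), ((640.5218505859375, 250.9556121826172), (46.264190673828125, 47.78477096557617), 0.571587324142456))
```

View pics/w5.png

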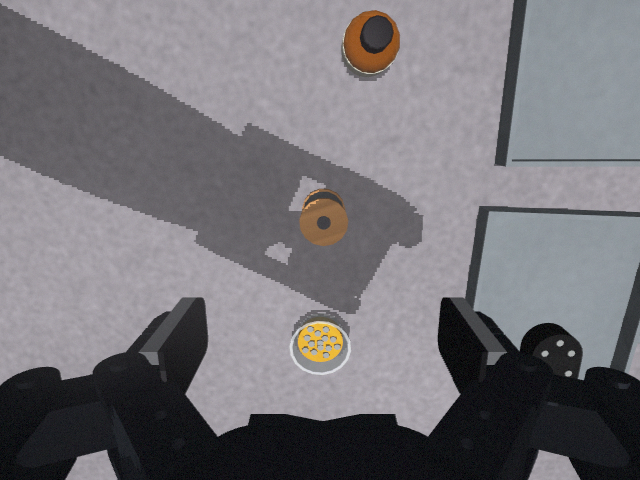

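Emit:
{"op": "apply_moves", "data": {
  "series": [
    [0.002,0,-0.07,0,0,0],
    [0.002,0,-0.13,0,0,0],
    [0.002,0,-0.18,0,0,0],
    [0.002,0,-0.205,0,0,0],
    [0.002,0,-0.214,0,0,0],
    [0.002,0,-0.214,0,0,0],
    [0.002,0,-0.214,0,0,0]
  ]
}}

```text
time: 20.9
eef_pos: [0.4443, -0.1134, 0.0271]
tcp_rot: [0.707, 0.707, 0.0, 0.001]
contact_force: [-0.0, 0.0, -0.5]
opening: 0.998
finger_force: 0.0
```

Emit:
{"op": "apply_moves", "data": {
  "series": [
    [0,0,0,0,0,0],
    [0,0,0,0,0,0],
    [0,0,0,0,0,0],
    [0,0,0,0,0,0],
    [0,0,0,0,0,0],
    [0,0,0,0,0,0],
    [0,0,0,0,0,0],
    [0,0,0,0,0,0]
  ],
  "jaw": 0,
  "squeeze": 40
}}

```text
time: 21.9
eef_pos: [0.4437, -0.1131, 0.0264]
tcp_rot: [0.707, 0.707, 0.0, 0.0]
contact_force: [-1.0, 0.8, 5.6]
opening: 0.414
finger_force: 39.9
```

Emit:
{"op": "apply_moves", "data": {
  "series": [
    [0,0,0.05,0,0,0],
    [0,0,0.11,0,0,0],
    [0.04,0,0.16,0,0,0],
    [0.1,0.03,0.16,0,0,0],
    [0.16,0.07,0.16,0,0,0],
    [0.21,0.11,0.16,0,0,0],
    [0.2575,0.15,0.16,0,0,0],
    [0.2575,0.15,0.16,0,0,0],
    [0.2575,0.15,0.11,0,0,0],
    [0.2575,0.15,0.06,0,0,0],
    [0.2575,0.15,0.03,0,0,0],
    [0.2575,0.15,0.015,0,0,0],
    [0.2575,0.15,0.008,0,0,0],
    [0.2575,0.15,0.007,0,0,0],
    [0.2575,0.15,0.007,0,0,0],
    [0.2575,0.15,0.007,0,0,0]
  ]
}}

```text
time: 23.9
eef_pos: [0.65, 0.007, 0.0326]
tcp_rot: [0.707, 0.707, 0.001, 0.001]
contact_force: [0.5, 0.0, -0.3]
opening: 0.41
finger_force: 40.4
```

Emit:
{"op": "apply_moves", "data": {
  "series": [
    [0,0,0,0,0,0],
    [0,0,0,0,0,0],
    [0,0,0,0,0,0],
    [0,0,0,0,0,0],
    [0,0,0,0,0,0]
  ],
  "jaw": 0.75
}}

```text
time: 24.52
eef_pos: [0.6493, 0.0071, 0.0315]
tcp_rot: [0.707, 0.707, -0.0, -0.0]
contact_force: [0.2, 0.0, -0.1]
opening: 0.748
finger_force: 0.0
```

Emit:
{"op": "apply_moves", "data": {
  "series": [
    [0,0,0.05,0,0,0],
    [0,0,0.12,0,0,0],
    [0,0,0.19,0,0,0],
    [-0.06,0.03,0.21,0,0,0],
    [-0.12,0.06,0.21,0,0,0],
    [-0.18,0.1,0.21,0,0,0],
    [-0.2175,0.119,0.21,0,0,0],
    [-0.2175,0.119,0.21,0,0,0],
    [-0.2175,0.119,0.21,0,0,0]
  ],
  "jaw": 1
}}

```text
time: 25.65
eef_pos: [0.476, 0.1021, 0.2]
tcp_rot: [0.707, 0.707, 0.0, 0.001]
contact_force: [-0.4, 0.6, 0.2]
opening: 1.002
finger_force: 0.0
```

```bash
python3 look.py w6 heel_large_mid,.024 spool_mid,.048
```

```text
25.65 [0.47603396 0.1020627  0.20000685] [7.06904309e-01 7.07308815e-01 4.48179240e-04 5.81091047e-04]
heel_large_mid 0.77 [320.896 203.904] (array([0.4777, 0.1107]), ((477.961181640625, 113.03873443603516), (64.17344665527344, 55.43865966796875), 86.34307861328125))
heel_large_mid 0.3 [557.12  273.984] (array([0.6634, 0.042 ]), ((663.5736694335938, 12.850265502929688), (177.0851287841797, 171.19554138183594), 0.11468528211116791))
spool_mid 0.98 [529.92  328.176] (array([0.6398, 0.0159]), ((638.9492797851562, 14.807209014892578), (35.34711837768555, 66.02075958251953), 50.8095588684082))
```

View pics/w6.png

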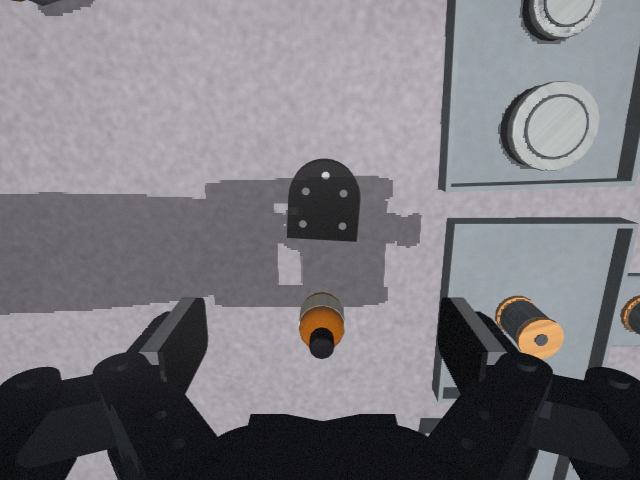

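Emit:
{"op": "apply_moves", "data": {
  "series": [
    [0.002,0.002,-0.07,0,0,-0.07],
    [0.002,0.002,-0.13,0,0,-0.07],
    [0.002,0.002,-0.18,0,0,-0.07],
    [0.002,0.002,-0.21,0,0,-0.07],
    [0.002,0.002,-0.221,0,0,-0.07],
    [0.002,0.002,-0.221,0,0,-0.07],
    [0.002,0.002,-0.221,0,0,-0.07]
  ]
}}

```text
time: 26.68
eef_pos: [0.4782, 0.1038, 0.024]
tcp_rot: [0.726, 0.688, 0.001, 0.001]
contact_force: [0.4, -1.2, -0.0]
opening: 0.999
finger_force: 0.0
```

Emit:
{"op": "apply_moves", "data": {
  "series": [
    [0,0,0,0,0,0],
    [0,0,0,0,0,0],
    [0,0,0,0,0,0],
    [0,0,0,0,0,0],
    [0,0,0,0,0,0],
    [0,0,0,0,0,0],
    [0,0,0,0,0,0]
  ],
  "jaw": 0,
  "squeeze": 50
}}

```text
time: 27.55
eef_pos: [0.478, 0.1039, 0.0239]
tcp_rot: [0.726, 0.688, 0.001, 0.001]
contact_force: [0.2, -0.4, 6.8]
opening: 0.641
finger_force: 55.1
```

Emit:
{"op": "apply_moves", "data": {
  "series": [
    [0,0,0.06,0,0,0],
    [0,0,0.13,0,0,0],
    [0.03,-0.02,0.17,0,0,0.07],
    [0.08,-0.08,0.17,0,0,0.07],
    [0.12,-0.14,0.17,0,0,0.07],
    [0.16,-0.21,0.17,0,0,0.07],
    [0.19,-0.27,0.17,0,0,0.07],
    [0.21,-0.32,0.17,0,0,0.07],
    [0.21,-0.345,0.17,0,0,0.07],
    [0.21,-0.345,0.17,0,0,0.07],
    [0.21,-0.345,0.12,0,0,0.07],
    [0.21,-0.345,0.06,0,0,0.07],
    [0.21,-0.345,0.03,0,0,0.07],
    [0.21,-0.345,0.015,0,0,0.07],
    [0.21,-0.345,0.008,0,0,0.07],
    [0.21,-0.345,0.008,0,0,0.07],
    [0.21,-0.345,0.008,0,0,0.07]
  ]
}}

```text
time: 29.68
eef_pos: [0.6459, -0.1724, 0.0307]
tcp_rot: [0.707, 0.707, 0.0, 0.001]
contact_force: [-0.4, 0.4, 0.0]
opening: 0.641
finger_force: 54.3
```

Emit:
{"op": "apply_moves", "data": {
  "series": [
    [0,0,0,0,0,0],
    [0,0,0,0,0,0],
    [0,0,0,0,0,0],
    [0,0,0,0,0,0]
  ],
  "jaw": 0.9
}}

```text
time: 30.18
eef_pos: [0.6449, -0.1722, 0.0292]
tcp_rot: [0.707, 0.707, 0.0, 0.0]
contact_force: [0.4, 0.2, -0.3]
opening: 0.899
finger_force: 0.0
```

Emit:
{"op": "apply_moves", "data": {
  "series": [
    [0,0,0.05,0,0,0],
    [0,0,0.12,0,0,0],
    [-0.02,-0.05,0.19,0,0,0],
    [-0.04,-0.1,0.25,0,0,0],
    [-0.06,-0.15,0.25,0,0,0],
    [-0.08,-0.2,0.25,0,0,0],
    [-0.08,-0.2,0.25,0,0,0],
    [-0.08,-0.2,0.25,0,0,0]
  ]
}}

```text
time: 31.18
eef_pos: [0.5808, -0.3318, 0.2287]
tcp_rot: [0.707, 0.707, 0.0, -0.001]
contact_force: [0.4, 0.2, 0.4]
opening: 0.903
finger_force: 0.0
```

```bash
python3 -c "
from h import *
cv2.imwrite('pics/top9.png',cv2.resize(ctrl.read_camera('top')[120:320,130:530,::-1],(800,400)))
cv2.imwrite('pics/scene9.png',ctrl.read_camera('scene')[:,:,::-1])"
```

```text
(no output)
```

View pics/top9.png

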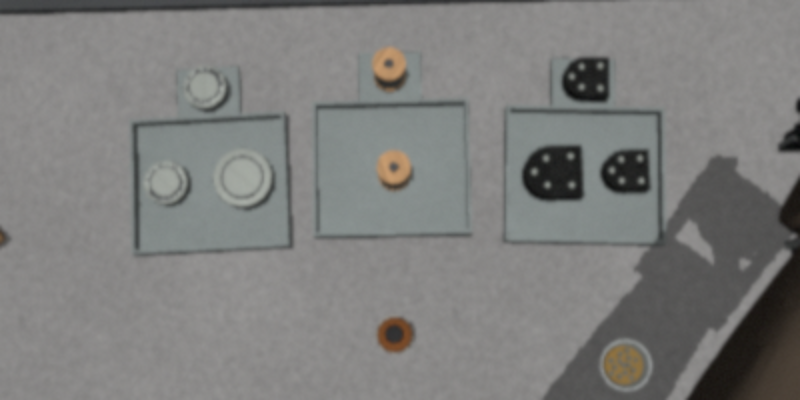

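View pics/scene9.png

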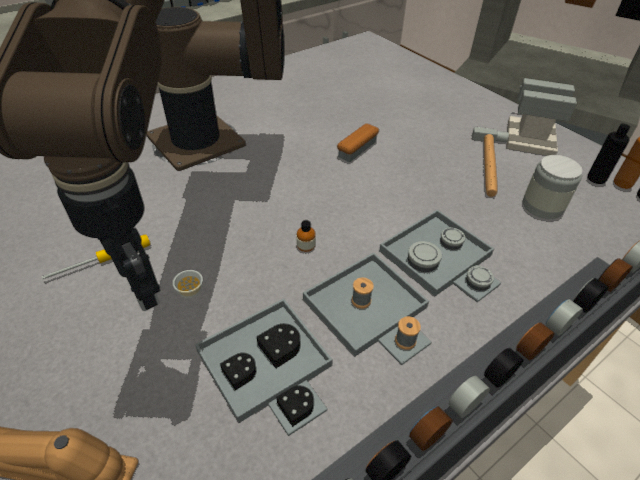

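Both pictures show everything in place. In the top crop the tins are at (167,183) and (243,179), the spool stands at (394,169), the heels are at (553,172) and (627,172), and the bottle is unmoved at (395,334).

```bash
python3 -c "
from plant import ctrl
print(ctrl.sign_off())"
```

```text
the job is handed in; nothing more can be done
None
```

I put both tins, both heels and the spool flat or upright on the floors of their matching trays, left the dye bottle standing where it was, and handed the job in at about 31 s; the hand-in returned no verdict.

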